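Spring check of a specimen tilt stage

ROBOT

A 6-joint arm with a two-finger parallel gripper is mounted at the origin on the work surface. World frame = base frame: x ahead of the robot, y to its left, z up, the work surface at z = 0. Lengths are in m, angles in rad, forces in N, time in s.
With the tool pointing down it reaches from about 0.375 to 0.975 m from the base axis. Payload 3.8 kg.
Tool frame: the origin (TCP) lies midway between the tips of the shut fingers; the grasp point (between the pads) lies 19 mm behind it; z points along the fingers, y is the direction in which the jaws open and shut (so a half turn about z gives the same grasp; the last joint's range is limited). The gripper opens to 85 mm and grips with 20 to 120 N. Pads are 22 mm wide; open, the fingers measure 114 mm over their backs; the gripper's body (76 mm by 85 mm) begins 54 mm behind the grasp point. The pads swing forward as they close: fully open they stand 13 mm farther back than shut.
Start: joints at [-1.28, 0.264, 1.604, -0, 1.274, -0.037], TCP at [0.217, -0.639, 0.199] pointing down, gripper open.
Joint ranges: [-2.63, 2.63], [-0.94, 2.18], [0.31, 2.57], [-1.31, 4.45], [0, 2.66], [-2.55, 2.55]. Speed limits (rad/s): [2.57, 2.57, 3.14, 3.14, 3.14, 3.14].

INTERFACE

Orientations are given as a rotation vector (axis times angle).
In Python, from workcell import bot gives the robot as it stands.
- The arm moves only by the tool drive_tool, never from a script. Its argument "deltas" is a list of rows, each an object with "hand": the opening, from 0 (shut) to 1 (fully open); "offset": the shift along the world's x, y, z in cm, a list of three; "angular": the turn, a rotation vector about the world's x, y, z in degrees, a list of three. A call has 1 to 8 rows; each row is the pose to reach, as a shift and turn from the pose commanded when the call began; what a row does not reach only later rows make up. A row lasts 1/8 s, in which the tool goes at most 62.5 mm and 10.7 degrees, less where a joint would pass 70% of its speed; a pose out of reach is approached as far as the arm can. A call with a gripper value outside its range is refused whole. The fingers move at their own pace and stop on an object; "force" is the grip in N (left out, the last holds). Time passes only in rows, so rows that repeat a pose let the fingers close. It gives the time, the measured TCP pose, the force and the opening at its end, in the units of the state.
- bot.read_state(): the state, without advancing time (a new reading comes with each control period).
- bot.read_camera(name): name is "side" or "top"; returns a dict with "frame" (400x640x3 uint8, blue, green, red), "mtx" (3x3 intrinsics, pixels), "R" (3x3) and "t" (3): a world point X has camera coordinates R X + t. Camera axes: x right, y down, z forward; pixel columns grow to the right and rows downward; lengths in m; the calibration is good to about 2 mm. A picture is of the moment at which its call begins. There is no depth.
- bot.finish_job(): hands the job in, once; it reports no verdict.
The state is a dict: "time": time; "q": joint angles; "joint_vel": joint speeds; "joint_torque": joint torques, N m; "tool_pos": TCP position; "tcp_rot": TCP orientation; "wrist_force": force on the tool from outside, world axes, zero at the start; "torque": the same for the moment, N m; "width": opening from 0.0 (shut) to 1.0 (fully open).
Only numpy, scipy, OpenCV 4.12 (cv2) and the standard library are available. Lean on these libraries where they do the work, as an engineer would, in place of code of your own. Each camera call takes 0.05 s, during which the arm holds its last target. There are 200 camera calls.

TASK

Check the spring of the microscope's specimen tilt stage: with shut fingertips press the round domed pad on the plate's corner down until the pointer is level with the sliding marker block on the upright scale, without going past it. Keep it there for a second, then let go so that the plate springs fully back up, and move clear. Only press: do not lift or shift the stage, leave the marker where it is, and leave the bottle, lens and slide box alone.

Things in the scene. Friction and masses are not known exactly. Their poses are not given: they have to be found in the camera images.
- stage_base: The tilt stage: a heavy loose steel base plate (2 to 3 kg), 240 x 150 x 15 mm, standing on the bench; origin at the centre of its underside, x along its 240 mm length, y to the left, z up. The tilting aluminium plate above it (125 x 110 x 8 mm, top 95 mm above the bench) hinges about a y-parallel line at x = -90 mm, 90 mm above the bench; its free edge lies at x = +25 mm. The upright scale post (8 x 26 mm, its top 115 mm above the bench) stands at x = +100, y = +10 mm.
- tilt_plate (a joint): tilt of the plate in rad: 0 at rest (level), growing as the free edge goes down, stop at 0.30. Its reading goes on while the pad is pressed, when the poses of the pad and the pointer may be missing. A spring always returns it to 0. The pad gives way at about 3 N and needs about 2 N more for each 0.1 rad (roughly 5 to 8 N at the marker).
- press_pad: Black rubber domed pad, 28 mm across and 10 mm high, on the plate's free corner (x = +5, y = -35 mm of the base). Origin at the top centre of the dome, 105 mm above the bench at rest; z is the plate's normal. It is 95 mm from the hinge line, so it goes down about 95 mm x sin(tilt).
- pointer_tip (a point): End of the thin steel pointer that sticks out 85 mm beyond the plate's free edge, 35 mm left of the plate's middle; 200 mm from the hinge line and at hinge height (90 mm) at rest, so it goes down 200 mm x sin(tilt), 2.1 times as far as the pad. The tip is 4 mm thick.
- marker_mid (a point): Middle of the front (+x) face of the black marker block (14 mm tall, 34 mm wide) that sits on the scale post just to the right (-y) of the pointer's path; 46 to 66 mm above the bench, different each time. It is a stiff slider and must not be touched. The pointer is level with it when the pointer tip has the same height as this point, within half the block's height.
- dropper_bottle: Amber glass dropper bottle, 36 mm across, 75 mm high, standing; origin at the centre of its underside. Leave alone.
- objective: Steel microscope objective lens standing on the bench, 30 mm across, 47 mm high; origin at the centre of its underside. Leave alone.
- slide_box: Closed blue slide box, 100 x 180 x 30 mm; origin at the centre of its underside. Leave alone.
- marker: The marker block itself; its origin lies 3 mm to the left of the block's left (pointer) side, at the block's mid height.

How it is judged:
On the way:
1. a fingertip on the pad holds the pointer level with the marker (within 7 mm) for 0.6 s (z of pointer_tip in the frame of marker_mid between -0.007 and 0.007 m and contact force between the fingers and press_pad above 0.5 N), for 0.6 s.
At the end, for the whole second after the job is handed in: The plate is back up (tilt under 0.02 rad), and the stage, bottle, lens and slide box stand at rest within 15 mm of where they began, upright (value of joint tilt_plate below 0.02 rad and linear speed of stage_base below 0.01 m/s and distance of each of stage_base, dropper_bottle, objective, slide_box from where it was at the start of the episode below 0.015 m and angle between each of dropper_bottle, objective, slide_box's own z axis and vertical below 0.1 rad); the robot touches nothing.
It fails at once if the pointer is pressed past the marker (more than 12 mm below its middle) (z of pointer_tip in the frame of marker_mid below -0.012 m).
It fails at once if the marker is touched with more than 1 N (contact force between any of the fingers, the arm and marker above 1 N).
It fails at once if the stage is lifted 8 mm or tipped, or shifted over 20 mm (height (world z) of stage_base above 0.008 m or angle between stage_base's own z axis and vertical above 0.06 rad or distance of stage_base from where it was at the start of the episode above 0.02 m).
It fails at once if the bottle, lens or slide box is moved over 20 mm (distance of any of dropper_bottle, objective, slide_box from where it was at the start of the episode above 0.02 m).
It also fails if it takes over 32 s, if anything falls off the work surface, if the arm or the gripper's body presses on something with over 40 N, if the wrist force passes 120 N, or if a joint passes its speed limit or range.

## Working session

There is one attempt and no reset: what is moved stays moved. The work goes in short steps, Python scripts to look and compute and a tool call to move; the robot and the scene stay as the last step left them, time stands still between calls to the robot, and variables do not carry over. Pictures are saved under pics/ and viewed, about 8 in all and at most 12, crops included, and the job is handed in when it is done.

Besides the shell and the picture viewer there is one more tool, called after "Request:" as name(argument=value, ...), one argument or row to a line, values as JSON. drive_tool: Moves the arm, as the interface text tells. Its arguments: {"type":"object","properties":{"deltas":{"type":"array"},"force":{"type":"number"}},"required":["deltas"]}

```bash
mkdir -p pics
python3 - <<'E'
from workcell import bot
import cv2,numpy as np,pickle
for n in("side","top"):
    c=bot.read_camera(n); cv2.imwrite(f"pics/{n}0.png",c["frame"]); pickle.dump(c,open(f"{n}0.pkl","wb"))
    print(n,c["mtx"].tolist(),(-c["R"].T@c["t"]).round(3),c["R"].round(3).tolist())
print(bot.read_state())
E
```

```text
side [[453.7054906580838, 0.0, 317.4277008941155], [0.0, 453.7054906580838, 197.16581964056638], [0.0, 0.0, 1.0]] [ 0.106 -0.546  0.568] [[0.808, -0.589, 0.023], [-0.296, -0.44, -0.848], [0.509, 0.678, -0.53]]
top [[503.9392863296015, 0.0, 314.5037782811851], [0.0, 503.9392863296015, 204.60649770064492], [0.0, 0.0, 1.0]] [0.462 0.112 1.148] [[0.011, -1.0, 0.001], [-0.991, -0.011, -0.136], [0.136, 0.0, -0.991]]
{'time': 0.1, 'q': array([-1.27990894e+00,  2.64701556e-01,  1.60526643e+00,  2.28145998e-06,
        1.27370677e+00, -3.69210532e-02]), 'joint_vel': array([-1.27385654e-03, -7.17635762e-04, -2.96580333e-03,  4.98722208e-04,
       -7.35614392e-05,  1.54328261e-03]), 'joint_torque': array([ 1.93398200e-04, -5.16706181e+01, -3.68589163e+01, -6.85698964e-06,
        6.28957583e-03, -4.01780540e-05]), 'tool_pos': array([ 0.21710119, -0.63834842,  0.19785495]), 'tcp_rot': array([-3.09745045e+00, -5.12279774e-01,  4.10522300e-04]), 'wrist_force': array([-0.05871749, -0.05171038,  0.38239019]), 'torque': array([-0.03858519, -0.00634737,  0.05739717]), 'width': 0.9949710919612078}
```

View pics/side0.png

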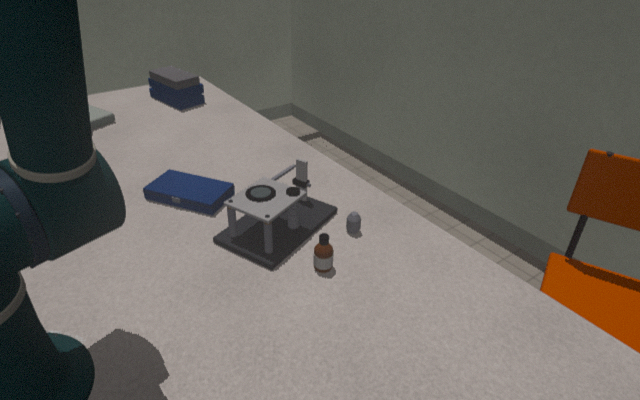

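View pics/top0.png

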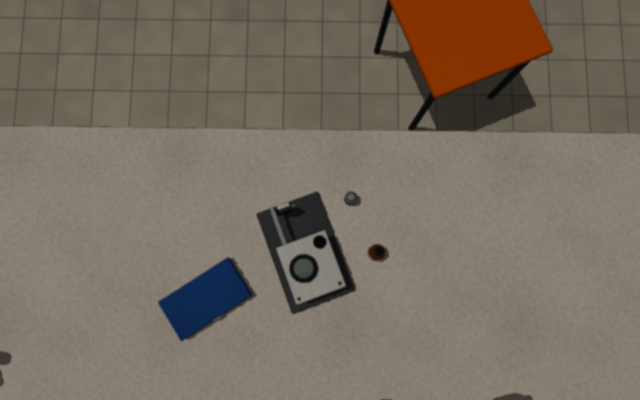

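The side view shows the stage around (275,215) with the pad at (293,191) and the marker near (302,182). The bottle is at (323,255) and the lens at (353,222). In the top view the pad is at (320,241), the post near (283,207), and the bottle and lens are to the right at (378,252) and (352,199). I'll zoom in on both.

Run:
```python
import cv2,numpy as np
a=cv2.imread("pics/side0.png")[145:235,225:345]; b=cv2.imread("pics/top0.png")[185:320,245:400]
f=lambda i,s:cv2.convertScaleAbs(cv2.resize(i,None,fx=s,fy=s,interpolation=cv2.INTER_CUBIC),alpha=1.7)
cv2.imwrite("pics/sc.png",f(a,6)); cv2.imwrite("pics/tc.png",f(b,4))
```

```text
(no output)
```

View pics/sc.png

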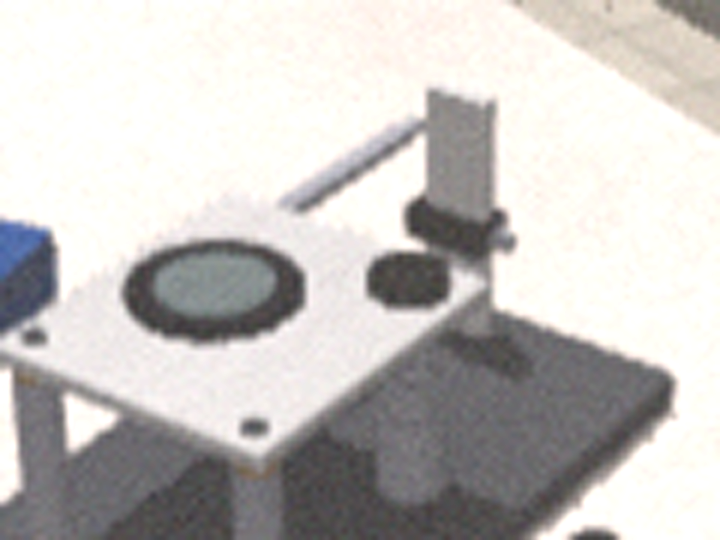

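View pics/tc.png

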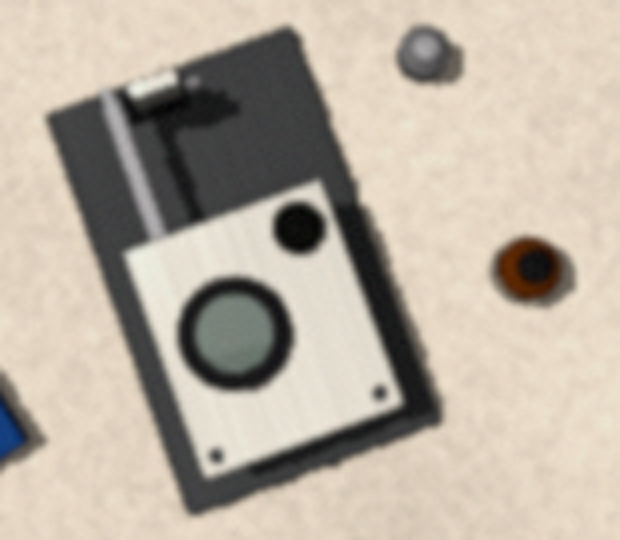

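Both crops show the stage's features clearly. In the side crop the marker's rear face spans about (408–505, 200–250), against the post, and the pointer tip is up at about (420,125). The top crop gives the base and plate corners and the pad at (299,228).

```bash
cat > h.py <<'E'
import numpy as np,pickle
C={n:pickle.load(open(f"{n}0.pkl","rb")) for n in("side","top")}
def ray(n,uv):
    c=C[n]; d=c["R"].T@np.linalg.solve(c["mtx"],[*uv,1]); return -c["R"].T@c["t"],d
def onz(n,uv,z):
    o,d=ray(n,uv); return o+d*(z-o[2])/d[2]
def proj(n,X):
    c=C[n]; p=c["mtx"]@(c["R"]@np.asarray(X)+c["t"]); return p[:2]/p[2]
tc=lambda u,v:((u+.5)/4-.5+245,(v+.5)/4-.5+185)
sc=lambda u,v:((u+.5)/6-.5+225,(v+.5)/6-.5+145)
def tosc(p): return ((p[0]-225+.5)*6-.5,(p[1]-145+.5)*6-.5)
def totc(p): return ((p[0]-245+.5)*4-.5,(p[1]-185+.5)*4-.5)
# fit base pose (x,y,yaw)
loc=[(120,75),(120,-75),(-120,-75),(-120,75),(25,55),(25,-55),(-100,-55),(-100,55),(5,-35)]
px=[(48,117),(293,28),(440,418),(193,513),(124,252),(322,182),(402,405),(207,478),(299,228)]
zz=[.015]*4+[.095]*4+[.101]
L=np.array(loc)/1000; W=np.array([onz("top",tc(*p),z)[:2] for p,z in zip(px,zz)])
a=L-L.mean(0); b=W-W.mean(0)
yaw=np.arctan2((a[:,0]*b[:,1]-a[:,1]*b[:,0]).sum(),(a*b).sum())
Rz=np.array([[np.cos(yaw),-np.sin(yaw)],[np.sin(yaw),np.cos(yaw)]]); t=W.mean(0)-Rz@L.mean(0)
def st(x,y,z): return np.r_[Rz@np.array([x,y])/1000+t,z/1000]
E
python3 - <<'E'
from h import *
print("base",t,np.degrees(yaw)); print("resid mm",((W-(L@Rz.T+t))*1000).round(1).tolist())
print("pad",st(5,-35,105),"W",W[8])
for n,p in dict(padtop=(5,-35,105),posttl=(96,23,115),posttr=(96,-3,115),tip=(110,35,90),platecorner=(25,-55,95),baseR=(120,-75,15)).items():
    print(n,np.round(tosc(proj("side",st(*p)))),np.round(totc(proj("top",st(*p)))))
for x in (88,91,94):
  for h in (46,56,66): print(x,h,[np.round(tosc(proj("side",st(x,y,h+dz)))).tolist() for y in(27,-7) for dz in(7,-7)])
E
```

```text
base [0.51112066 0.13159065] 20.998203836864484
resid mm [[-1.9, -2.0], [-3.1, -0.1], [2.8, 2.1], [3.3, -1.8], [-0.1, -0.0], [-1.8, -0.3], [0.0, 2.3], [1.3, -0.4], [-0.5, 0.1]]
pad [0.52833047 0.10070663 0.105     ] W [0.52778463 0.10082197]
padtop [406. 263.] [299. 226.]
posttl [422.  86.] [133.  99.]
posttr [481. 106.] [180.  82.]
tip [418. 123.] [106.  88.]
platecorner [490. 281.] [322. 179.]
baseR [676. 373.] [293.  23.]
88 46 [[401.0, 240.0], [402.0, 272.0], [477.0, 267.0], [476.0, 300.0]]
88 56 [[401.0, 217.0], [401.0, 249.0], [477.0, 244.0], [477.0, 276.0]]
88 66 [[401.0, 193.0], [401.0, 226.0], [477.0, 220.0], [477.0, 253.0]]
91 46 [[406.0, 237.0], [406.0, 269.0], [481.0, 264.0], [481.0, 296.0]]
91 56 [[406.0, 213.0], [406.0, 246.0], [482.0, 240.0], [481.0, 273.0]]
91 66 [[406.0, 190.0], [406.0, 223.0], [482.0, 216.0], [482.0, 250.0]]
94 46 [[411.0, 233.0], [411.0, 265.0], [486.0, 260.0], [486.0, 293.0]]
94 56 [[411.0, 210.0], [411.0, 243.0], [486.0, 237.0], [486.0, 269.0]]
94 66 [[410.0, 187.0], [411.0, 219.0], [486.0, 213.0], [486.0, 246.0]]
```

Run:
```python
from h import *
g=C["side"]["frame"].mean(2).astype(int)
print("rows 160-196; cols",list(range(291,313)))
for r in range(158,198): print(r,g[r,291:313])
```

```text
rows 160-196; cols [291, 292, 293, 294, 295, 296, 297, 298, 299, 300, 301, 302, 303, 304, 305, 306, 307, 308, 309, 310, 311, 312]
158 [152 148 150 148 147 144 146 145 148 152 149 150 152 152 151 149 148 148
 151 151 151 151]
159 [149 148 149 149 146 130 131 131 141 148 144 147 150 149 153 148 151 149
 151 151 152 148]
160 [150 149 147 151 143  98  85 103 121 129 133 140 145 142 147 149 144 152
 151 148 148 148]
161 [153 148 148 151 147  91  84  84  86  83  94 119 126 130 138 130 127 147
 148 152 149 147]
162 [148 151 148 154 145  94  83  82  79  81  83  87  87  99 117  89 105 149
 151 153 152 150]
163 [150 150 145 151 147  94  78  83  80  80  83  86  81  84  88  78 100 147
 152 149 148 152]
164 [150 139 130 133 130  88  80  85  84  82  80  78  81  82  88  80 107 149
 148 148 149 152]
165 [136 128 116 102  87  88  83  85  82  82  82  84  79  84  83  79 117 144
 151 147 150 151]
166 [119 108  96  85  86  85  84  82  83  85  79  84  81  81  89  80 118 149
 150 150 150 150]
167 [106  81  75 107 120  92  86  85  81  84  87  86  87  88  79  80 118 152
 147 150 151 150]
168 [ 80  71  96 144
[... 2129 characters left out ...]
7  86  85 133 153
 149 151 151 149]
191 [ 44  44  48  45  44  45  39  41  56 114 139 138 140 122 107  90 132 154
 151 150 151 154]
192 [ 44  47  44  43  42  44  42  44  58 109 138 140 137 130 122  97 137 154
 150 155 153 148]
193 [ 45  44  41  45  46  39  39  44  60 123 137 137 133 113  92  85 134 155
 156 151 147 149]
194 [ 46  46  42  41  39  44  41  44  77 134 136 124 107  83  71  83 137 157
 155 155 148 148]
195 [ 49  51  46  42  48  47  67  94 111 133 122 103  77  74  73  82 129 158
 155 154 151 153]
196 [ 91  93  92  94  96  91 108 135 133 111  94  77  74  69  78  80 100 133
 133 145 150 152]
197 [140 137 139 135 136 133 135 131 112  85  78  72  77  78  83  72  66  75
  85 111 134 137]
```

Block mid-height comes out at about 61.5 mm, so the target tilt is about 0.143 rad and the pad must drop about 13.5 mm. I'll move above the pad with the fingers shut.

Request:
drive_tool(
  deltas=[
    {"hand":0,"offset":[2,4.5,0.5],"angular":[0,0,0]},
    {"hand":0,"offset":[4.2,10,1],"angular":[0,0,0]},
    {"hand":0,"offset":[6.5,15.5,1],"angular":[0,0,0]},
    {"hand":0,"offset":[8.8,21,1],"angular":[0,0,0]},
    {"hand":0,"offset":[11.1,26.5,1],"angular":[0,0,0]},
    {"hand":0,"offset":[13.4,32,1],"angular":[0,0,0]},
    {"hand":0,"offset":[15.5,37,1],"angular":[0,0,0]},
    {"hand":0,"offset":[17.7,42,1],"angular":[0,0,0]},
  ],
  force=20,
)

```text
time: 1.1
tool_pos: [0.3944, -0.2172, 0.2088]
tcp_rot: [-3.099, -0.512, 0.0]
wrist_force: [1.5, -0.5, -0.6]
width: -0.002
```

Request:
drive_tool(
  deltas=[
    {"hand":0,"offset":[2.3,5.4,0],"angular":[0,0,0]},
    {"hand":0,"offset":[4.6,10.8,0],"angular":[0,0,0]},
    {"hand":0,"offset":[6.9,16.2,-0.5],"angular":[0,0,0]},
    {"hand":0,"offset":[9.2,21.6,-1.5],"angular":[0,0,0]},
    {"hand":0,"offset":[11.4,27,-2.5],"angular":[0,0,0]},
    {"hand":0,"offset":[13.4,31.9,-3.5],"angular":[0,0,0]},
    {"hand":0,"offset":[13.4,31.9,-5],"angular":[0,0,0]},
    {"hand":0,"offset":[13.4,31.9,-6],"angular":[0,0,0]},
  ],
)

```text
time: 2.1
tool_pos: [0.5271, 0.0997, 0.1474]
tcp_rot: [3.099, 0.514, -0.004]
wrist_force: [0.1, -0.9, 0.5]
width: 0.0
```

```bash
cat > look.py <<'E'
import sys,cv2,numpy as np
from workcell import bot
n=sys.argv[1]
a=bot.read_camera("side")["frame"]; b=bot.read_camera("top")["frame"]
np.save(f"s{n}.npy",a)
f=lambda i,s:cv2.convertScaleAbs(cv2.resize(i,None,fx=s,fy=s,interpolation=cv2.INTER_CUBIC),alpha=1.7)
cv2.imwrite(f"pics/{n}.png",np.hstack([f(a[145:225,240:320],5),f(b[180:260,260:340],5)]))
s=bot.read_state(); print(s["time"],s["tool_pos"],s["tcp_rot"],s["wrist_force"],s["width"])
E
python3 look.py a1
```

```text
2.2 [0.52640851 0.09871114 0.14706698] [ 3.09951697  0.51095963 -0.00630327] [-0.25793395 -0.66167748 -0.52223089] 0.0018885487117048273
```

View pics/a1.png

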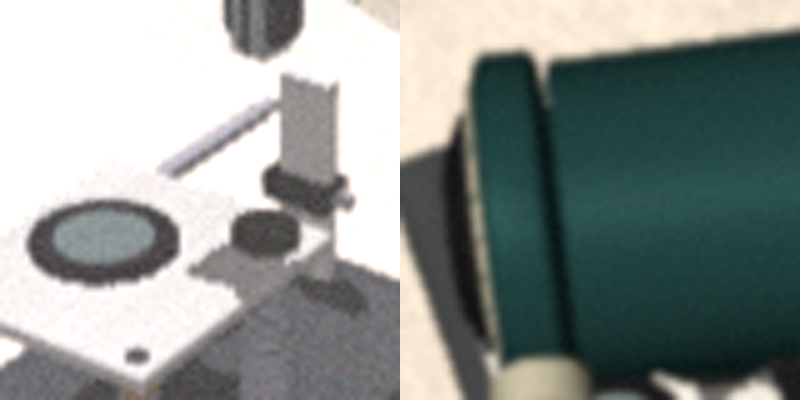

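In the left panel the fingertip (265,55) is straight above the pad (265,235), with the post and marker clear of it. The arm blocks the top view. I'll descend to just above the pad, then make contact.

Request:
drive_tool(
  deltas=[
    {"hand":0,"offset":[0.1,0.15,-1],"angular":[0,0,0]},
    {"hand":0,"offset":[0.1,0.15,-2],"angular":[0,0,0]},
    {"hand":0,"offset":[0.1,0.15,-3],"angular":[0,0,0]},
    {"hand":0,"offset":[0.1,0.15,-3.5],"angular":[0,0,0]},
    {"hand":0,"offset":[0.1,0.15,-3.8],"angular":[0,0,0]},
    {"hand":0,"offset":[0.1,0.15,-3.8],"angular":[0,0,0]},
    {"hand":0,"offset":[0.1,0.15,-3.8],"angular":[0,0,0]},
  ],
)

```text
time: 3.08
tool_pos: [0.5296, 0.1015, 0.1114]
tcp_rot: [3.099, 0.513, 0.001]
wrist_force: [0.4, 0.7, 0.8]
width: -0.001
```

Request:
drive_tool(
  deltas=[
    {"hand":0,"offset":[0,0,-0.15],"angular":[0,0,0]},
    {"hand":0,"offset":[0,0,-0.3],"angular":[0,0,0]},
    {"hand":0,"offset":[0,0,-0.45],"angular":[0,0,0]},
    {"hand":0,"offset":[0,0,-0.6],"angular":[0,0,0]},
    {"hand":0,"offset":[0,0,-0.6],"angular":[0,0,0]},
    {"hand":0,"offset":[0,0,-0.6],"angular":[0,0,0]},
  ],
)

```text
time: 3.82
tool_pos: [0.5293, 0.1014, 0.1051]
tcp_rot: [-3.099, -0.513, -0.0]
wrist_force: [0.9, -0.2, -0.1]
width: 0.001
```

Request:
drive_tool(
  deltas=[
    {"hand":0,"offset":[0,0,-0.1],"angular":[0,0,0]},
    {"hand":0,"offset":[0,0,-0.2],"angular":[0,0,0]},
    {"hand":0,"offset":[0,0,-0.3],"angular":[0,0,0]},
    {"hand":0,"offset":[0,0,-0.4],"angular":[0,0,0]},
    {"hand":0,"offset":[0,0,-0.5],"angular":[0,0,0]},
    {"hand":0,"offset":[0,0,-0.6],"angular":[0,0,0]},
    {"hand":0,"offset":[0,0,-0.6],"angular":[0,0,0]},
    {"hand":0,"offset":[0,0,-0.6],"angular":[0,0,0]},
  ],
)

```text
time: 4.82
tool_pos: [0.5294, 0.1014, 0.0991]
tcp_rot: [-3.099, -0.513, -0.0]
wrist_force: [0.2, -0.1, -0.3]
width: -0.0
```

```bash
python3 look.py a2
```

```text
4.925 [0.52934716 0.10144103 0.09912999] [3.09946238e+00 5.12635690e-01 1.11350659e-04] [ 0.16533138  0.061367   -1.83641144] -0.0022685816430866312
```

View pics/a2.png

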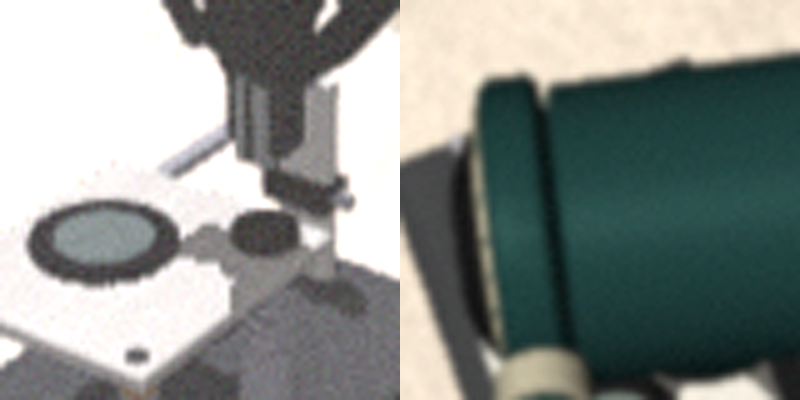

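The fingertip shows about 12 px (roughly 25–40 mm) above the pad, although the TCP reads z=0.099 and there is no force. The reading and the picture disagree, so I'll look wider before moving on.

Run:
```python
from workcell import bot
from h import *
import cv2
a=bot.read_camera("side"); b=bot.read_camera("top")
for n,c in(("side",a),("top",b)): print(n,"cam moved?",np.abs(c["R"]-C[n]["R"]).max(),np.abs(c["t"]-C[n]["t"]).max())
s=bot.read_state(); print(s["time"],s["tool_pos"],s["wrist_force"],s["q"])
tp=s["tool_pos"]
for n in("side","top"): print(n,[proj(n,tp+[0,0,d]).round(0).tolist() for d in(0,.073,.15)])
I=np.hstack([a["frame"][20:240,200:400],b["frame"][100:320,200:400]])
cv2.imwrite("pics/a3.png",cv2.convertScaleAbs(cv2.resize(I,None,fx=2,fy=2,interpolation=cv2.INTER_CUBIC),alpha=1.8))
```

```text
side cam moved? 0.0 0.0
top cam moved? 0.0 0.0
5.025 [0.52938014 0.10146008 0.09915775] [ 0.4980566  -0.65182194  0.50750423] [1.43118326e-01 9.33027611e-02 1.99742592e+00 5.19761423e-05
 1.05072019e+00 1.38612046e+00]
side [[293.0, 191.0], [292.0, 158.0], [292.0, 120.0]]
top [[319.0, 241.0], [319.0, 238.0], [320.0, 236.0]]
```

View pics/a3.png

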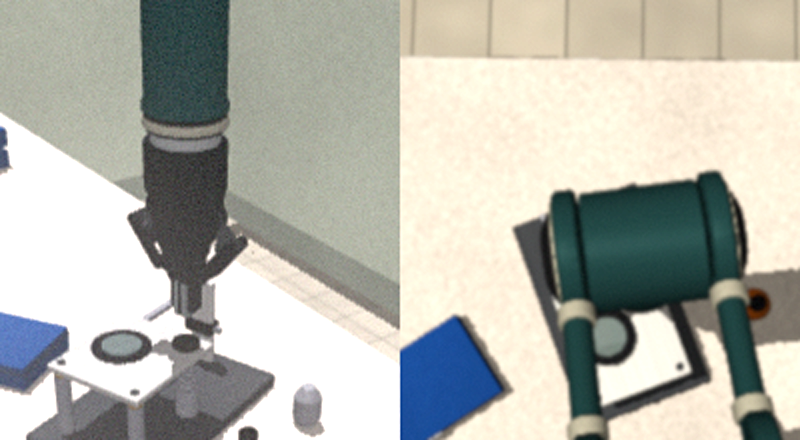

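The arm is vertical over the pad, and the tip shows at px (293.5,176.5) in the side view, but the TCP projects to row 191. So the tip is either about 33 mm too high or about 50 mm farther from the camera. The pictures before and after the known 48 mm descent should tell which, by their scale.

Run:
```python
from h import *
g1=np.load("sa1.npy").mean(2).astype(int); g2=np.load("sa2.npy").mean(2).astype(int)
print("a1");[print(r,g1[r,282:304]) for r in range(150,161)]
print("a2");[print(r,g2[r,284:306]) for r in range(166,184)]
p1=np.array([.52641,.09871,.14707]);p2=np.array([.52935,.10144,.09913])
for nm,o in dict(none=[0,0,0],A=[0,0,.033],A2=[0,0,.036],B=[.032,.043,0],B2=[.036,.046,0]).items():
    print(nm,proj("side",p1+o).round(1),proj("side",p2+o).round(1))
```

```text
a1
150 [153 155 149  77  64  71  54  51  72  71  71  44  39  44  45  42  41  51
 101 155 156 154]
151 [155 154 151 115  77  74  55  54  73  67  65  48  44  42  44  43  44  71
 136 157 159 156]
152 [152 155 155 146  94  70  54  50  71  71  67  46  44  39  39  41  64 107
 151 156 158 156]
153 [155 152 158 145 106  69  51  52  68  73  69  52  40  47  45  67 103 151
 158 152 152 156]
154 [155 153 156 149 117  83  59  53  75  69  69  62  53  54  72  93 138 153
 153 154 156 152]
155 [153 158 155 153 139 115  89  63  75  75  65  66  74  87 117 132 149 154
 152 156 153 156]
156 [155 153 155 156 158 154 136 114 116  95  81  92 113 129 152 155 158 156
 152 153 153 157]
157 [154 157 158 153 154 155 153 156 153 137 120 130 153 159 156 156 155 157
 155 155 155 157]
158 [159 160 157 158 156 155 161 159 161 156 156 155 154 153 156 151 152 153
 160 152 156 157]
159 [155 157 158 156 158 157 154 160 162 158 156 156 154 151 135 132 139 145
 156 148 153 153]
160 [156 159 158 157 157 154 155 157 158 156 153 155 156 152  97  94 105 130
 133 137 147 155]
a2
166 [155  96  44  71  72  45  66  74  69  56  41 
[... 1115 characters left out ...]
 158 143 119  85  61  61  52  80  84  87  85  87  80
  86  83  86  86]
179 [159 158 161 159 163 164 158 156  95  49  40  44  53  65  74  73  83  92
  84  86  86  83]
180 [164 162 166 164 161 158 162 158  94  45  37  38  38  38  49  53  63  75
  84  81  91  82]
181 [158 158 163 163 162 159 164 154  95  43  37  39  40  38  38  43  43  48
  60  63  74  79]
182 [161 158 159 160 158 163 161 154 104  47  36  45  41  38  37  38  40  37
  46  40  53  45]
183 [155 156 154 159 161 161 162 159 119  53  43  37  36  43  39  44  36  38
  39  42  37  40]
none [291.9 170.4] [292.5 190.7]
A [291.7 155.1] [292.4 176.2]
A2 [291.7 153.7] [292.4 174.9]
B [293.4 157.7] [294.  177.4]
B2 [294.2 156.7] [294.8 176.3]
```

The image moved 21.2 px for that descent. A tip about 33 mm higher predicts 21.1 px, while a displaced one predicts 19.7 px, and the column agrees too. So the fingertip is about 33 mm above the reported TCP, and I'll descend guardedly with contact expected near z≈0.07.

Request:
drive_tool(
  deltas=[
    {"hand":0,"offset":[0,0,-0.5],"angular":[0,0,0]},
    {"hand":0,"offset":[0,0,-1],"angular":[0,0,0]},
    {"hand":0,"offset":[0,0,-1.5],"angular":[0,0,0]},
    {"hand":0,"offset":[0,0,-1.8],"angular":[0,0,0]},
    {"hand":0,"offset":[0,0,-2.0],"angular":[0,0,0]},
    {"hand":0,"offset":[0,0,-2.0],"angular":[0,0,0]},
    {"hand":0,"offset":[0,0,-2.0],"angular":[0,0,0]},
  ],
)

```text
time: 5.9
tool_pos: [0.5295, 0.1015, 0.0792]
tcp_rot: [3.099, 0.513, 0.0]
wrist_force: [-0.7, -0.9, -0.4]
width: -0.002
```

```bash
python3 look.py a4
```

```text
6.0 [0.52948522 0.10146018 0.07927391] [-3.09947869e+00 -5.12571503e-01 -5.66191574e-04] [-0.11473856 -0.03166921  0.28208485] 0.0011965413248863266
```

View pics/a4.png

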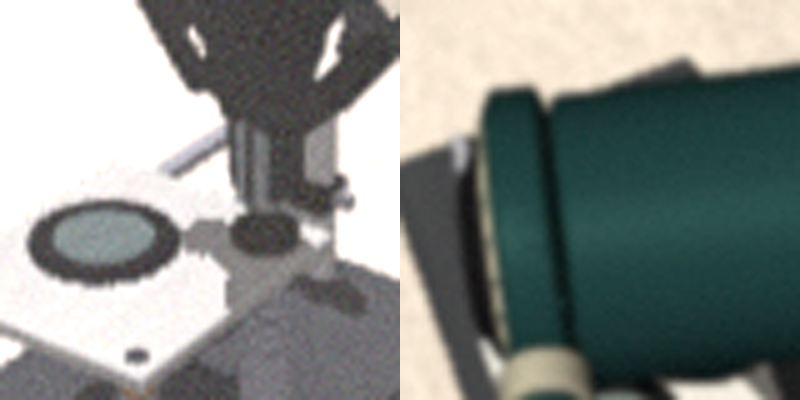

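The tip (265,208) is just reaching the pad's far rim (row 212), with still no force. I'll continue in small steps.

Request:
drive_tool(
  deltas=[
    {"hand":0,"offset":[0,0,-0.2],"angular":[0,0,0]},
    {"hand":0,"offset":[0,0,-0.4],"angular":[0,0,0]},
    {"hand":0,"offset":[0,0,-0.6],"angular":[0,0,0]},
    {"hand":0,"offset":[0,0,-0.7],"angular":[0,0,0]},
    {"hand":0,"offset":[0,0,-0.7],"angular":[0,0,0]},
    {"hand":0,"offset":[0,0,-0.7],"angular":[0,0,0]},
  ],
)

```text
time: 6.75
tool_pos: [0.5294, 0.1015, 0.0723]
tcp_rot: [-3.099, -0.513, -0.0]
wrist_force: [-0.5, 0.9, 2.3]
width: -0.003
```

```bash
python3 look.py a5
python3 - <<'E'
import numpy as np
g=np.load("sa5.npy").mean(2).astype(int)
print("cols 284-305");[print(r,g[r,284:306]) for r in range(176,200)]
E
```

```text
6.85 [0.52935666 0.10146686 0.07224618] [3.09946970e+00 5.12695117e-01 1.99947427e-04] [-0.81373154 -0.14318575  3.27946199] 0.0016953002004705209
cols 284-305
176 [157  98  50  68  69  45  56  70  67  55  46  41  40  46  40  38  44  82
  88  86  87  84]
177 [161 111  51  64  72  54  56  74  71  59  44  40  42  42  42  40  44  85
  85  83  87  82]
178 [161 122  58  61  70  50  58  72  70  55  38  42  34  36  40  42  51  84
  88  85  86  85]
179 [159 124  53  63  73  51  54  68  71  59  40  45  37  38  42  42  49  84
  84  88  87  88]
180 [159 127  51  61  70  50  57  68  68  55  42  41  48  43  43  41  50  73
  81  83  81  84]
181 [162 126  57  62  72  50  55  71  74  62  45  39  36  48  42  40  41  50
  67  65  77  79]
182 [157 136  57  59  69  47  55  69  69  62  48  36  44  39  40  37  42  34
  43  40  47  53]
183 [155 148  68  60  69  51  58  70  68  64  38  43  40  38  41  38  39  42
  42  38  39  39]
184 [146 137  78  62  70  48  57  72  67  53  50  41  38  43  45  41  38  42
  33  35  43  40]
185 [142 143 109  75  67  47  59  74  73  57  45  43  45  40  45  36  37  37
  40  42
[... 547 characters left out ...]
43  56 120 148
 151 131 117 112]
192 [ 82  76  52  39  44  42  40  40  42  43  36  35  41  40  32  54 106 146
 148 143 144 140]
193 [ 80  76  51  34  37  37  45  37  42  38  32  36  40  43  42  48  82 124
 128 128 128 106]
194 [80 83 61 44 44 40 39 36 38 37 35 42 40 33 47 61 76 82 88 89 94 79]
195 [75 77 77 65 57 50 44 42 39 44 40 42 47 51 63 74 80 82 83 79 76 74]
196 [78 79 77 83 71 73 60 55 58 56 58 62 63 64 75 81 83 78 79 76 79 72]
197 [82 77 78 81 77 81 81 75 79 78 82 77 77 78 80 80 78 83 77 77 85 85]
198 [109  82  76  80  78  80  80  78  75  83  79  74  83  78  82  79  78  72
  78  84  85  82]
199 [141  85  78  79  79  79  80  83  76  79  79  79  85  81  79  70  71  72
  77  86  85  78]
```

Contact is made at z≈0.0723 with about 3 N, and the tip now overlaps the pad in the image. I'll press 9 mm first (pointer down about 18 mm) and check.

Request:
drive_tool(
  deltas=[
    {"hand":0,"offset":[0,0,-0.15],"angular":[0,0,0]},
    {"hand":0,"offset":[0,0,-0.3],"angular":[0,0,0]},
    {"hand":0,"offset":[0,0,-0.45],"angular":[0,0,0]},
    {"hand":0,"offset":[0,0,-0.6],"angular":[0,0,0]},
    {"hand":0,"offset":[0,0,-0.75],"angular":[0,0,0]},
    {"hand":0,"offset":[0,0,-0.9],"angular":[0,0,0]},
    {"hand":0,"offset":[0,0,-0.9],"angular":[0,0,0]},
    {"hand":0,"offset":[0,0,-0.9],"angular":[0,0,0]},
  ],
)

```text
time: 7.85
tool_pos: [0.5302, 0.1017, 0.0635]
tcp_rot: [-3.099, -0.512, -0.003]
wrist_force: [2.1, 2.1, 5.2]
width: 0.0
```

```bash
python3 look.py a6
python3 - <<'E'
import cv2,numpy as np
a=np.load("sa6.npy")[150:225,250:325]
cv2.imwrite("pics/a6z.png",cv2.convertScaleAbs(cv2.resize(a,None,fx=8,fy=8,interpolation=cv2.INTER_CUBIC),alpha=1.7))
E
```

```text
7.95 [0.53015933 0.10168998 0.06353898] [-3.09932112e+00 -5.12453814e-01 -2.71030054e-03] [2.8953487  1.72449246 5.11137682] 0.0049243553405176185
```

View pics/a6z.png

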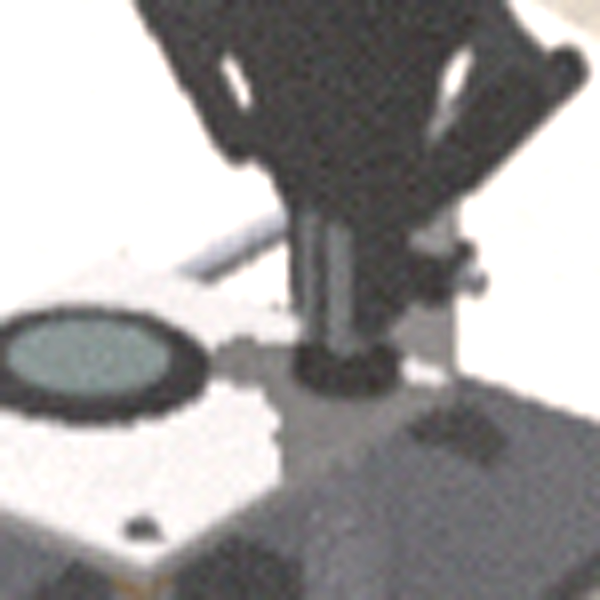

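The fingertip presses the pad at about (345,355) and the pointer rod is visible up to its left at (185–285, 275–215). The plate has visibly tilted. I'll measure the tilt from the rod's shift, using the rest image as the reference.

```bash
cat > tilt.py <<'E'
import sys
from h import *
def rod(t,r): return st(-90+r*np.cos(t),35,90-r*np.sin(t))
def rows(g,t):
    # darkness centroid about predicted rod rows, by column
    P=np.array([proj("side",rod(t,r)) for r in np.linspace(120,200,200)]); out={}
    for c in range(273,285):
        p=np.interp(c,P[:,0],P[:,1]); rr=np.arange(int(p)-6,int(p)+8)
        w=np.clip(138-g[rr,c],0,None); out[c]=(p,(w*rr).sum()/max(w.sum(),1),w.sum())
    return out
g0=np.load("sa1.npy").mean(2); g=np.load(sys.argv[1]).mean(2); t=float(sys.argv[2])
A=rows(g0,0.);B=rows(g,t); Bp=rows(g,t+.01)
d=[]
for c in A:
    off=A[c][1]-A[c][0]; slope=(Bp[c][0]-B[c][0])/.01
    e=(B[c][1]-B[c][0]-off)/slope; d.append(t+e)
    print(c,np.round(A[c],1),np.round(B[c],1),round(t+e,3))
print("tilt",np.median(d),"pointer z",90-200*np.sin(np.median(d)))
E
python3 tilt.py sa6.npy 0.095
```

```text
273 [179.2 178.4  69.3] [184.1 186.6  86.3] 0.161
274 [178.5 178.6 126. ] [183.5 183.4  89. ] 0.092
275 [177.9 178.4 180.7] [183.  183.6 151.3] 0.097
276 [177.2 177.8 189. ] [182.4 183.3 202. ] 0.1
277 [176.5 177.2 194.7] [181.9 182.8 181.7] 0.1
278 [175.9 176.6 201.7] [181.4 182.2 183.7] 0.098
279 [175.2 175.8 168. ] [180.8 181.8 169. ] 0.102
280 [174.6 175.2 193.3] [180.3 181.  161.3] 0.096
281 [173.9 174.6 181. ] [179.8 180.5 208.3] 0.095
282 [173.2 173.8 163.3] [179.2 179.8 155.7] 0.095
283 [172.6 173.2 194.3] [178.7 179.3 180.7] 0.095
284 [171.9 172.6 181. ] [178.1 175.7 312.7] 0.048
tilt 0.09639073566878079 pointer z 70.75169177060238
```

The tilt is 0.096 rad, so the pointer is at 70.8 mm and the marker at about 61.5 mm. Another 4.3 mm on the pad is needed, followed by the hold.

Request:
drive_tool(
  deltas=[
    {"hand":0,"offset":[0,0,-0.1],"angular":[0,0,0]},
    {"hand":0,"offset":[0,0,-0.2],"angular":[0,0,0]},
    {"hand":0,"offset":[0,0,-0.3],"angular":[0,0,0]},
    {"hand":0,"offset":[0,0,-0.38],"angular":[0,0,0]},
    {"hand":0,"offset":[0,0,-0.43],"angular":[0,0,0]},
    {"hand":0,"offset":[0,0,-0.43],"angular":[0,0,0]},
    {"hand":0,"offset":[0,0,-0.43],"angular":[0,0,0]},
  ],
)

```text
time: 8.82
tool_pos: [0.5303, 0.1018, 0.0595]
tcp_rot: [-3.099, -0.512, -0.003]
wrist_force: [2.8, 3.2, 5.0]
width: 0.002
```

```bash
python3 look.py a7; python3 tilt.py sa7.npy 0.143
python3 - <<'E'
import cv2,numpy as np
a=np.load("sa7.npy")[150:225,250:325]
cv2.imwrite("pics/a7z.png",cv2.convertScaleAbs(cv2.resize(a,None,fx=8,fy=8,interpolation=cv2.INTER_CUBIC),alpha=1.7))
E
```

```text
8.925 [0.53034377 0.10174484 0.0594777 ] [-3.09929051 -0.51243439 -0.0032907 ] [2.13610124 3.03905617 6.74318713] 0.0018418201315890767
273 [179.2 178.4  69.3] [186.5 190.5 117. ] 0.236
274 [178.5 178.6 126. ] [186.  188.1 116. ] 0.182
275 [177.9 178.4 180.7] [185.5 185.7 130. ] 0.135
276 [177.2 177.8 189. ] [185.1 185.6 192.3] 0.141
277 [176.5 177.2 194.7] [184.6 185.2 178.7] 0.141
278 [175.9 176.6 201.7] [184.1 184.9 208. ] 0.144
279 [175.2 175.8 168. ] [183.6 184.  157.7] 0.14
280 [174.6 175.2 193.3] [183.2 183.8 183.3] 0.142
281 [173.9 174.6 181. ] [182.7 183.8 213.3] 0.149
282 [173.2 173.8 163.3] [182.2 184.  225.7] 0.162
283 [172.6 173.2 194.3] [181.8 183.3 228.3] 0.157
284 [171.9 172.6 181. ] [181.3 181.1 291.3] 0.13
tilt 0.14275682996869105 pointer z 61.54551239021468
```

View pics/a7z.png

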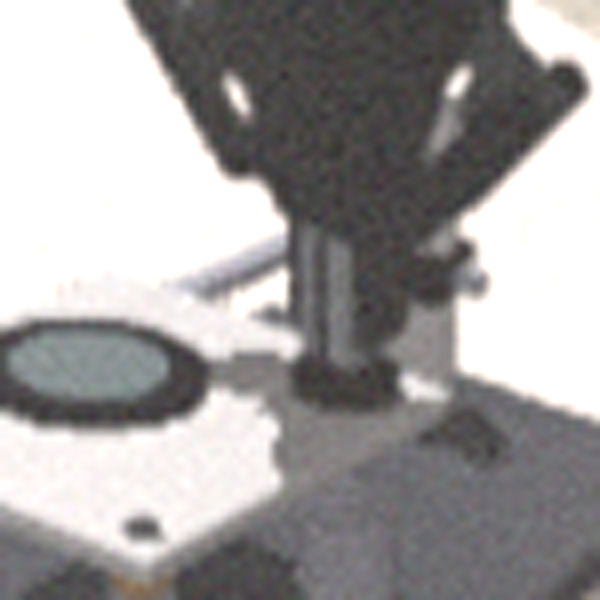

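The rod tilt gives the pointer at 61.5 mm, level with the marker estimate (61.5 ± 2 mm), at about 6–7 N. I'll hold for a second, then lift straight up gently, and clear.

Request:
drive_tool(
  deltas=[
    {"hand":0,"offset":[0,0,0],"angular":[0,0,0]},
    {"hand":0,"offset":[0,0,0],"angular":[0,0,0]},
    {"hand":0,"offset":[0,0,0],"angular":[0,0,0]},
    {"hand":0,"offset":[0,0,0],"angular":[0,0,0]},
    {"hand":0,"offset":[0,0,0],"angular":[0,0,0]},
    {"hand":0,"offset":[0,0,0],"angular":[0,0,0]},
    {"hand":0,"offset":[0,0,0],"angular":[0,0,0]},
    {"hand":0,"offset":[0,0,0],"angular":[0,0,0]},
  ],
)

```text
time: 9.93
tool_pos: [0.5303, 0.1018, 0.0595]
tcp_rot: [-3.099, -0.512, -0.003]
wrist_force: [2.5, 3.1, 4.9]
width: 0.0
```

Request:
drive_tool(
  deltas=[
    {"hand":0,"offset":[0,0,0.3],"angular":[0,0,0]},
    {"hand":0,"offset":[0,0,0.6],"angular":[0,0,0]},
    {"hand":0,"offset":[0,0,0.9],"angular":[0,0,0]},
    {"hand":0,"offset":[0,0,1.2],"angular":[0,0,0]},
    {"hand":0,"offset":[0,0,1.8],"angular":[0,0,0]},
    {"hand":0,"offset":[0,0,3],"angular":[0,0,0]},
    {"hand":0,"offset":[0,0,6],"angular":[0,0,0]},
    {"hand":0,"offset":[0,0,10],"angular":[0,0,0]},
  ],
)

```text
time: 10.92
tool_pos: [0.527, 0.1009, 0.158]
tcp_rot: [3.099, 0.512, -0.008]
wrist_force: [0.5, -0.2, 1.0]
width: -0.001
```

Request:
drive_tool(
  deltas=[
    {"hand":0,"offset":[0,0,3],"angular":[0,0,0]},
    {"hand":0,"offset":[-1,-5,5],"angular":[0,0,0]},
    {"hand":0,"offset":[-2,-10,5],"angular":[0,0,0]},
    {"hand":0,"offset":[-3,-15,5],"angular":[0,0,0]},
    {"hand":0,"offset":[-4,-20,5],"angular":[0,0,0]},
    {"hand":0,"offset":[-5,-25,5],"angular":[0,0,0]},
    {"hand":0,"offset":[-5,-25,5],"angular":[0,0,0]},
    {"hand":0,"offset":[-5,-25,5],"angular":[0,0,0]},
  ],
)

```text
time: 11.92
tool_pos: [0.4787, -0.1482, 0.2086]
tcp_rot: [-3.099, -0.511, 0.001]
wrist_force: [0.1, 0.3, 0.1]
width: 0.001
```

```bash
python3 - <<'E'
from workcell import bot
import numpy as np,cv2
from h import C
a=bot.read_camera("side")["frame"]; b=bot.read_camera("top")["frame"]; np.save("s9.npy",a)
for n,i in(("side",a),("top",b)):
    d=cv2.blur(cv2.absdiff(i,C[n]["frame"]).max(2),(3,3))
    x0,x1,y0,y1=(140,370,150,280) if n=="side" else (150,400,180,350)
    m=d[y0:y1,x0:x1]>25; ys,xs=np.nonzero(m)
    print(n,"changed px",m.sum(), (xs.min()+x0,xs.max()+x0,ys.min()+y0,ys.max()+y0) if m.any() else "")
s=bot.read_state(); print(s["time"],s["tool_pos"],s["wrist_force"])
I=np.hstack([a[140:300,140:360],b[180:340,150:400]])
cv2.imwrite("pics/end.png",cv2.convertScaleAbs(cv2.resize(I,None,fx=1.7,fy=1.7),alpha=1.6))
E
python3 tilt.py s9.npy 0.0|tail -1
```

```text
side changed px 980 (np.int64(335), np.int64(369), np.int64(150), np.int64(194))
top changed px 0 
12.025 [ 0.4791862  -0.14742774  0.20865266] [0.61897774 0.07679401 0.18390626]
tilt 0.0004897562773212757 pointer z 89.90204874845153
```

View pics/end.png

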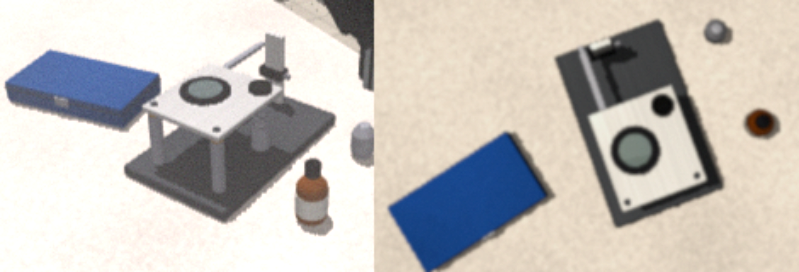

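The plate is level again, everything looks exactly as at the start, and the arm is clear at the upper right. I'm handing in.

```bash
python3 -c "
from workcell import bot
print(bot.finish_job())"
```

```text
the job is handed in; nothing more can be done
None
```

I pressed the pad with shut fingertips until the pointer was level with the marker, held it there for just over a second, then lifted off and moved clear. The job is handed in at about 12 s of the 32 s; no verdict is reported.

- **Pointer level:** the tilt measured from the pointer rod was 0.143 rad, putting the tip at 61.5 mm. My estimate of the marker's middle was 61.5 mm, give or take about 2 mm, because only the back of the block was visible. The force while holding was about 5–7 N.
- **After release:** the tilt read 0.0005 rad. The top view showed no change from the start. The side view changed only where the arm itself was in the picture. The wrist force was near zero.
- **Disagreement:** in the pictures the fingertips sat about 33 mm higher than the reported TCP. Contact with the pad came at a TCP height of 0.072 m instead of 0.105 m, which fits that. I did not find the cause, so I relied on the camera and the contact force for the depth.

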